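Level the specimen plate with the spirit level and its screw foot

TASK

Lay the spirit level lengthwise in its marked place on the specimen plate and press it down firmly (about 10 N) to seat it, then let go and turn the round knob of the levelling foot until the bubble stands centred between its two lines. Then press the level down on the plate again with the fingers, also about 10 N, without shifting it or the bubble, and finish while still pressing: do not let go. Handle the level gently and leave everything else on the bench where it is.

Things in the scene. Friction and masses are not known exactly. Their poses are not given: they have to be found in the camera images.
- level: spirit level: aluminium bar 160 mm long (x), 26 wide (y), 0.25 to 0.37 kg, upright on the bench to the right of the stand, roughly along world x. Middle 60 mm: solid sides to 34 mm up, then an open green tube vial, top at 50 mm (not to be pressed on). Its two 50 mm end blocks, centred 55 mm either side of the middle, have flat tops 48 mm up. Origin: centre of underside, z up.
- bubble (a joint): bubble (white, 19 mm long) in the level's vial: metres from the vial's middle along the level's +x. 0 = centred. It runs to the HIGHER end, 0.85 mm per mrad of slope, stops at +-0.018, settles in about 1.5 s. Two black lines 13.7 mm either side of the middle: the bubble is between them when within 4 mm of 0.
- plate_seat (a point): middle of the level's marked place (scribed rectangle 176 x 46 mm) on the top face of the aluminium specimen plate, 53 to 55 mm above the bench. Axes: x along the plate from its hinged end to the knob, y across, z out of the top face. Plate 280 x 100 x 10 mm; the hinge is 90 mm to -x; the knob end starts 8 to 19 mrad too low.
- knob_grip (a point): centre of the levelling foot's round fluted steel knob, where to grip: 40 mm diameter, 13 mm below to 13 above this point, axis upright, 160 mm from plate_seat along plate x. CLOCKWISE from above raises this end: per radian 12 mrad (10.2 mm of bubble) and 3 mm of height. Needs 0.12 N m, stays where left, even under 25 N. To level: 0.65 to 1.55 rad clockwise.
- stand: the fixed white stand that carries plate and foot: base 300 x 130 x 18 mm, x along its length towards the knob. Origin: centre of its underside.
- setup_bar: plain solid steel bar, 160 x 26 x 30 mm, no vial; lies near the level (the two swap places between starts). Bystander. Origin: centre of its underside, x along its length.
- mount_a: black round specimen mount, 32 mm diameter, 20 mm high, standing on the far side, between plate and level. Bystander. Origin: centre of underside.
- mount_b: black round specimen mount, 32 mm diameter, 20 mm high, standing past the knob end of the stand. Bystander. Origin: centre of underside.
- jar: small closed jar, 52 mm diameter, 65 mm high. Bystander. Origin: centre of underside.
- sample_case: flat clear plastic sample case, 110 x 90 x 26 mm. Bystander. Origin: centre of underside.
- screwdriver: screwdriver lying at the far side. Bystander.
- objective: steel microscope objective standing on its wide end, 26 mm diameter, 45 mm high. Bystander. Origin: centre of underside.
Mind the look-alikes: they are no part of the job. What is meant by the level is not pink, and is the smaller of those in its own colour.

How it is judged:
By the outcome, as a careful person would: the job done as asked, in the order asked, and still so for the second after the job is handed in, while the arm keeps its last pose, push and grip.
It also fails if it takes over 61 s, if anything falls off the work surface, if the arm or the gripper's body presses on something with over 40 N, if the wrist force passes 120 N, or if a joint passes its speed limit or range.

ROBOT

A 6-joint arm with a two-finger parallel gripper is mounted at the origin on the work surface. World frame = base frame: x ahead of the robot, y to its left, z up, the work surface at z = 0. Lengths are in m, angles in rad, forces in N, time in s.
With the tool pointing down it reaches from about 0.325 to 1 m from the base axis. Payload 5.1 kg.
Tool frame: the origin (TCP) lies at the very end of the fingers, on their centre line; the grasp point (between the pads) lies ctrl.grip_point_offset behind it (ctrl.grip_point_offset is the distance from the TCP to the grasp point, in m); y points along the fingers, x is the direction in which the jaws open and shut, and the axes are right-handed (so a half turn about y gives the same grasp; the last joint's range is limited). The gripper opens to 85 mm and grips with 20 to 120 N. Pads are 22 mm wide; open, the fingers measure 114 mm over their backs; the gripper's body (76 mm by 85 mm) begins 54 mm behind the grasp point. The pads swing forward as they close: fully open they stand 13 mm farther back than shut.
Start: joints at [-1.363, 0.124, 1.65, -0, 1.367, -0.083], TCP at [0.186, -0.623, 0.193] pointing down, gripper open.
Joint ranges: [-2.61, 2.61], [-1.02, 2.33], [0.03, 2.71], [-1.35, 4.49], [0.32, 2.68], [-2.91, 2.91]. Speed limits (rad/s): [2.57, 2.57, 3.14, 3.14, 3.14, 3.14].

INTERFACE

Orientations are given as a unit quaternion [w, x, y, z].
In Python, from plant import ctrl gives the robot as it stands. The module is installed in compiled form; this text tells all that it offers.
- The arm moves only by the tool send_rows, never from a script. Its argument "motion" is a list that holds one entry, the list of rows, each a list of 6 numbers: the shift along the tool's x, y, z in cm, then the turn, a rotation vector about the tool's x, y, z in rad. A call has 1 to 10 rows; each row is the pose to reach, as a shift and turn from the pose measured when the call began, along the tool's axes at that moment; what a row does not reach only later rows make up. A row lasts 1/8 s, in which the tool goes at most 62.5 mm and 10.7 degrees, less where a joint would pass 70% of its speed; a pose out of reach is approached as far as the arm can. A call with a gripper value outside its range is refused whole. "claw" is the opening in per cent of the stroke, from 0 (shut) to 100 (fully open), set as the call begins (left out, the last holds). The fingers move at their own pace and stop on an object; "grip_force" is the grip in N (left out, the last holds). Time passes only in rows, so rows that repeat a pose let the fingers close. It gives the time, the measured TCP pose, the force and the opening at its end, in the units of the state.
- ctrl.read_state(): the state, without advancing time (a new reading comes with each control period).
- ctrl.snapshot(name): name is "scene" or "top" or "wrist"; returns (picture, depth): 480x640x3 uint8, red, green, blue; 480x640 float32, m along the optical axis (not along the pixel's ray), 0 where there is no reading.
- ctrl.camera_model(name): a dict with "K" (3x3 intrinsics, pixels), "k1" (the pictures are not rectified: a ray, as slopes to the right and down, at radius r is drawn at 1 + k1 r^2 times it, then the intrinsics apply), "world_from_camera" (4x4, takes a point from camera to world coordinates). Camera axes: x right, y down, z forward; pixel columns grow to the right and rows downward; lengths in m; the calibration is good to about 2 mm. A picture is of the moment at which its call begins: read the wrist's pose just before it. camera_model takes no time and is no camera call; for the wrist camera it gives the pose at the moment of the call.
- ctrl.hand_in(): hands the job in, once; it reports no verdict.
The state is a dict: "clock": time; "q": joint angles; "qvel": joint speeds; "effort": joint torques, N m; "position": TCP position; "orientation": TCP orientation; "ft_force": force on the tool from outside, world axes, zero at the start; "torque": the same for the moment, N m; "width": finger opening in m.
Only numpy, scipy, OpenCV 4.12 (cv2) and the standard library are available. Lean on these libraries where they do the work, as an engineer would, in place of code of your own. Each camera call takes 0.05 s, during which the arm holds its last target. There are 200 camera calls.

## Working session

There is one attempt and no reset: what is moved stays moved. The work goes in short steps, Python scripts to look and compute and a tool call to move; the robot and the scene stay as the last step left them, time stands still between calls to the robot, and variables do not carry over. Pictures are saved under pics/ and viewed, about 8 in all and at most 12, crops included, and the job is handed in when it is done.

Besides the shell and the picture viewer there is one more tool, called after "Request:" in YAML: its name, and indented under it one key for each argument. send_rows: Moves the arm, as the interface text tells. Its arguments: {"type":"object","properties":{"motion":{"type":"array"},"claw":{"type":"number"},"grip_force":{"type":"number"}},"required":["motion"]}

```bash
mkdir -p pics
cat > h.py <<'E'
import numpy as np, cv2, json
from plant import ctrl
from scipy.spatial.transform import Rotation as R
def cam(n):
    m=ctrl.camera_model(n); return np.array(m["K"]),m["k1"],np.array(m["world_from_camera"])
def snap(n,f=None):
    c=cam(n); p,d=ctrl.snapshot(n)
    np.savez('last_%s.npz'%n,p=p,d=d,K=c[0],k1=c[1],T=c[2])
    if f: cv2.imwrite('pics/'+f,p[:,:,::-1])
    return p,d,c
def load(n):
    z=np.load('last_%s.npz'%n); return z['p'],z['d'],(z['K'],float(z['k1']),z['T'])
def ray(c,u,v):
    K,k1,T=c; x=(u-K[0,2])/K[0,0]; y=(v-K[1,2])/K[1,1]
    x0,y0=x,y
    for _ in range(20):
        s=1+k1*(x*x+y*y); x=x0/s;y=y0/s
    return np.stack([x,y,np.ones_like(x)],-1)
def onz(c,u,v,z):
    r=ray(c,np.asarray(u,float),np.asarray(v,float))@c[2][:3,:3].T; o=c[2][:3,3]
    return o+r*((z-o[2])/r[...,2])[...,None]
def cloud(d,c):
    v,u=np.mgrid[:480,:640].astype(float)
    return (ray(c,u,v)*d[...,None])@c[2][:3,:3].T+c[2][:3,3]
def proj(c,P):
    K,k1,T=c; q=(np.asarray(P)-T[:3,3])@T[:3,:3]; x=q[...,:2]/q[...,2:]
    x=x*(1+k1*(x**2).sum(-1,keepdims=True)); return x@K[:2,:2].T+K[:2,2]
def st():
    s=ctrl.read_state(); return s
E
python3 - <<'E'
from h import *
s=st(); print({k:np.round(v,4).tolist() for k,v in s.items()}, ctrl.grip_point_offset)
snap("top","top0.png"); snap("scene","scene0.png")
for n in("top","scene","wrist"):
    c=cam(n); print(n,c[0].round(1).tolist(),c[1],c[2].round(3).tolist())
E
```

```text
{'clock': 0.0, 'q': [-1.3626, 0.1245, 1.6517, -0.0001, 1.3675, -0.0826], 'qvel': [-0.0018, -0.0003, 0.0001, -0.0007, 0.0012, -0.0028], 'effort': [-0.0011, -42.3613, -36.5454, -0.0002, 0.007, -0.0], 'position': [0.1862, -0.622, 0.1921], 'orientation': [0.5676, -0.5667, 0.4228, -0.4217], 'ft_force': [-0.3797, -0.0329, -0.1057], 'torque': [-0.022, 0.0063, -0.0094], 'width': 0.0855} 0.0187
top [[576.8, 0.0, 317.2], [0.0, 576.8, 236.0], [0.0, 0.0, 1.0]] -0.1402674676572426 [[0.015, -0.995, 0.1, 0.352], [-1.0, -0.016, -0.008, -0.068], [0.01, -0.1, -0.995, 1.756], [0.0, 0.0, 0.0, 1.0]]
scene [[520.4, 0.0, 319.0], [0.0, 520.4, 232.0], [0.0, 0.0, 1.0]] -0.04485510425008416 [[-0.83, 0.38, -0.409, 0.981], [0.558, 0.546, -0.625, 0.637], [-0.015, -0.747, -0.665, 0.852], [0.0, 0.0, 0.0, 1.0]]
wrist [[392.8, 0.0, 317.5], [0.0, 392.8, 237.7], [0.0, 0.0, 1.0]] -0.04199087142802419 [[0.286, -0.921, -0.263, 0.253], [-0.958, -0.276, -0.078, -0.603], [-0.001, 0.274, -0.962, 0.373], [0.0, 0.0, 0.0, 1.0]]
```

View pics/top0.png

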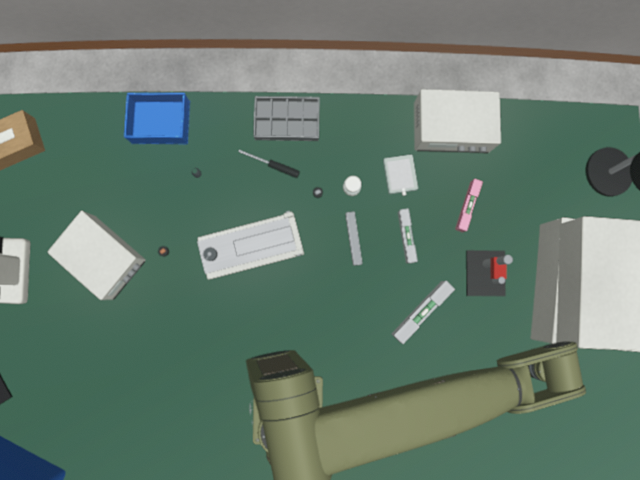

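View pics/scene0.png

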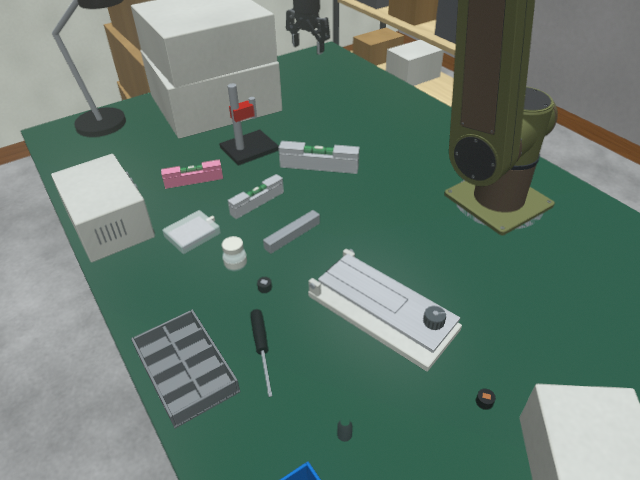

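Top view: the candidates are grey small (408,236), grey large (425,312) and pink (470,205). The plain bar is at (354,238). The level meant is the smaller grey one at (408,236). The plate runs from the hinge (290,230) to the knob (210,255). I'll measure these and confirm in a crop.

Run:
```python
from h import *
p,d,c=load("top"); P=cloud(d,c)
def rect(n,u0,u1,v0,v1,zl,zh,bright=0):
    S=np.zeros((480,640),bool); S[v0:v1,u0:u1]=1
    S&=(P[...,2]>zl)&(P[...,2]<zh)&(p.min(-1)>=bright)
    q=P[S]; m=cv2.minAreaRect((q[:,:2]*1000).astype(np.float32)); 
    print(n,S.sum(),'c',np.round(m[0],1),'size',np.round(m[1],1),'ang',round(m[2],1),'z pct',np.percentile(q[:,2],[5,50,95]).round(4))
rect('small',395,422,205,266,.02,.07)
rect('large',392,456,278,346,.02,.08)
rect('pink',455,485,175,235,.02,.08)
rect('bar',344,365,208,268,.012,.07)
rect('stand',190,306,205,282,.006,.1)
rect('plate',190,306,205,282,.045,.065)
rect('knob',198,222,240,268,.066,.2)
rect('knobtop',198,222,240,268,.03,.2)
rect('jar',340,365,172,198,.02,.1)
rect('mA',310,326,182,200,.01,.1)
rect('mB',155,172,243,260,.01,.1)
a=p[190:350,340:490]; b=p[205:285,190:310]
A=cv2.resize(a,None,fx=3,fy=3,interpolation=cv2.INTER_CUBIC); B=cv2.resize(b,None,fx=2.8,fy=2.8,interpolation=cv2.INTER_CUBIC)
im=np.zeros((480,800,3),np.uint8); im[:A.shape[0],:A.shape[1]]=A; im[:B.shape[0],455:455+B.shape[1]]=B
cv2.imwrite('pics/crop1.png',im[:,:,::-1])
s=st(); print(R.from_quat(np.roll(s['orientation'],-1)).as_matrix().round(3).tolist())
```

```text
small 514 c [ 530.7 -352.2] size [158.1  28.6] ang 10.0 z pct [0.0291 0.0457 0.054 ]
large 1096 c [ 304.6 -399.3] size [ 39.7 225. ] ang 46.2 z pct [0.0331 0.0638 0.0727]
pink 541 c [ 628.1 -543.9] size [ 29.2 163.9] ang 70.7 z pct [0.0275 0.046  0.0541]
bar 474 c [ 520.4 -192.3] size [159.9  27. ] ang 9.4 z pct [0.0221 0.0302 0.0368]
stand 4665 c [504.  131.4] size [233.3 354.2] ang 1.0 z pct [0.0078 0.0516 0.0623]
plate 3008 c [493.1 120.5] size [135.1 296.5] ang 15.7 z pct [0.0478 0.0539 0.0607]
knob 164 c [463.8 231. ] size [39.3 38.1] ang 88.3 z pct [0.0755 0.0871 0.0945]
knobtop 600 c [466.3 237. ] size [81.7 71. ] ang 1.4 z pct [0.047  0.0549 0.0911]
jar 254 c [ 677.1 -185.1] size [47.7 48.9] ang 5.3 z pct [0.0326 0.0635 0.0708]
mA 92 c [659.  -80.9] size [30.5 37.8] ang 76.4 z pct [0.011  0.0209 0.0264]
mB 94 c [469.8 389.4] size [38.5 34.9] ang 5.7 z pct [0.0123 0.0194 0.0258]
[[0.287, -0.0, 0.958], [-0.958, 0.002, 0.287], [-0.002, -1.0, 0.0]]
```

View pics/crop1.png

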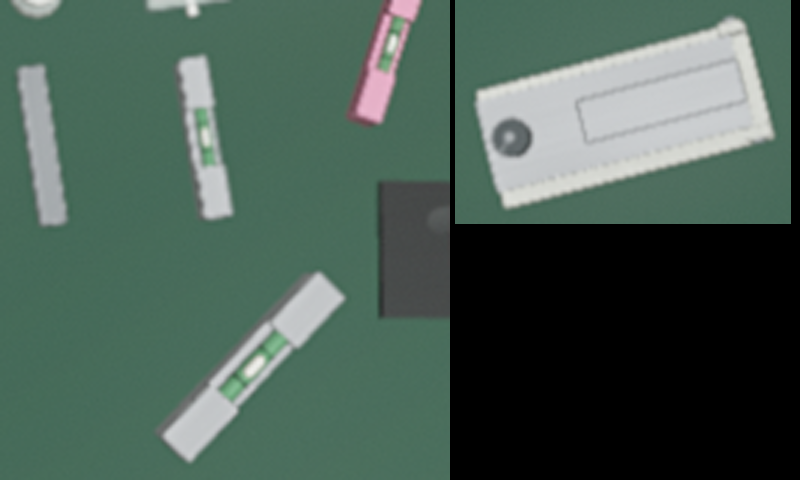

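The crop confirms it: the small grey level is at crop (205,137), about 158 mm long. The larger grey (225 mm) and the pink one are look-alikes. The plain bar has no vial. Moving over the level.

Request:
send_rows:
  motion:
    - [[-4,0,10,0,0.03,0],[-8,0,20,0,0.06,0],[-12,0,30,0,0.09,0],[-16,0,37,0,0.12,0],[-16,0,38,0,0.12,0],[-16,0,38,0,0.12,0],[-16,0,38,0,0.12,0],[-16,0,38,0,0.12,0],[-16,0,38,0,0.12,0]]
  claw: 100
  grip_force: 30

```text
clock: 1.23
position: [0.5039, -0.36, 0.192]
orientation: [0.541, -0.541, 0.456, -0.455]
ft_force: [-1.2, 0.0, 0.7]
width: 0.0856
```

Run:
```python
from h import *
s=st(); print(s['clock'],s['position'],s['qvel'])
p,d,c=snap("wrist","w1.png"); P=cloud(d,c)
for lo,hi in((.02,.06),(.042,.056),(.045,.051)):
    S=(P[...,2]>lo)&(P[...,2]<hi)&(d>0)&(np.linalg.norm(P[...,:2]-[.531,-.352],axis=-1)<.11)
    q=P[S]; m=cv2.minAreaRect((q[:,:2]*1000).astype(np.float32)); print(lo,S.sum(),m,np.median(q[:,2]))
```

```text
1.225 [ 0.50386539 -0.35998435  0.19202097] [-2.13035913e-02 -4.34556568e-03  1.72790485e-03  1.97692171e-03
 -5.79639480e-05  2.25993482e-03]
0.02 5990 ((529.3274536132812, -353.421142578125), (160.04269409179688, 26.02842140197754), 9.488568305969238) 0.04781752574672227
0.042 5049 ((529.3419799804688, -353.4844665527344), (160.04270935058594, 25.874677658081055), 9.510188102722168) 0.04804030954748001
0.045 4804 ((529.3419799804688, -353.4844665527344), (160.04270935058594, 25.874677658081055), 9.510188102722168) 0.048100244661614
```

View pics/w1.png

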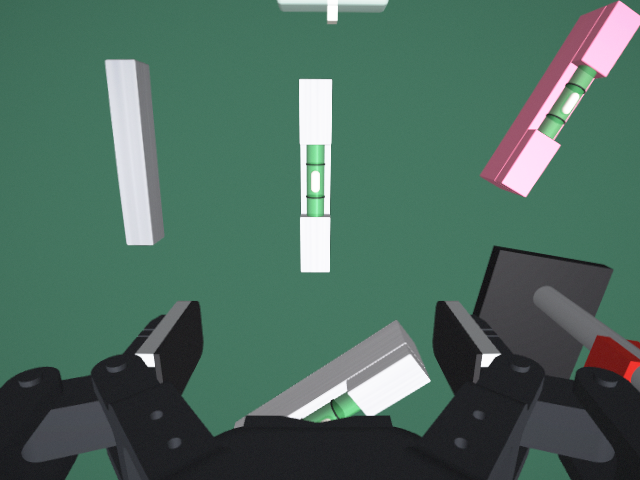

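```bash
cat >> h.py <<'E'
def to(xyz,yaw,up=(0,0,1)):
    s=st(); M=R.from_quat(np.roll(s['orientation'],-1)); p=np.array(s['position'])
    y=-np.array(up,float); x=np.array([np.cos(yaw),np.sin(yaw),0]); x-=y*(x@y); x/=np.linalg.norm(x)
    T=np.column_stack([x,y,np.cross(x,y)])
    dm=M.inv().as_matrix()@(np.array(xyz)-p); rv=(M.inv()*R.from_matrix(T)).as_rotvec()
    print('clock',round(s['clock'],2),'shift cm',(dm*100).round(2).tolist(),'turn',rv.round(3).tolist(),'F',np.round(s['ft_force'],1).tolist(),'w',round(s['width'],4))
E
python3 -c "
from h import *
to([.5293,-.3535,.006],np.radians(-80.5)); to([.5293,-.3535,.1],np.radians(-80.5))"
```

```text
clock 1.27 shift cm [-0.21, 18.62, 2.66] turn [0.001, 0.004, -0.002] F [-0.4, -0.3, 0.0] w 0.0851
clock 1.27 shift cm [-0.23, 9.22, 2.66] turn [0.001, 0.004, -0.002] F [-0.4, -0.3, 0.0] w 0.0851
```

Request:
send_rows:
  motion:
    - [[-0.2,4,2.6,0,0.004,0],[-0.2,9,2.66,0,0.004,0],[-0.2,13,2.66,0,0.004,0],[-0.2,16,2.66,0,0.004,0],[-0.2,17.8,2.66,0,0.004,0],[-0.2,18.6,2.66,0,0.004,0],[-0.2,18.6,2.66,0,0.004,0],[-0.2,18.6,2.66,0,0.004,0]]

```text
clock: 2.28
position: [0.5302, -0.3544, 0.0078]
orientation: [0.54, -0.539, 0.457, -0.457]
ft_force: [-0.3, 0.6, -0.1]
width: 0.0852
```

```bash
python3 -c "
from h import *
to([.5293,-.3535,.006],np.radians(-80.5))"
```

```text
clock 2.27 shift cm [-0.1, 0.18, -0.07] turn [-0.001, 0.0, -0.0] F [-0.3, 0.6, -0.1] w 0.0852
```

Request:
send_rows:
  motion:
    - [[-0.1,0.1,-0.07,0,0,0],[-0.1,0.1,-0.07,0,0,0],[-0.1,0.1,-0.07,0,0,0],[-0.1,0.1,-0.07,0,0,0],[-0.1,0.1,-0.07,0,0,0],[-0.1,0.1,-0.07,0,0,0],[-0.1,0.1,-0.07,0,0,0],[-0.1,0.1,-0.07,0,0,0]]
  claw: 0
  grip_force: 30

```text
clock: 3.28
position: [0.5293, -0.3535, 0.0067]
orientation: [0.54, -0.539, 0.457, -0.457]
ft_force: [-0.6, 0.6, -0.5]
width: -0.0001
```

Request:
send_rows:
  motion:
    - [[0,-0.5,0,0,0,0],[0,-2,0,0,0,0],[0,-5,0,0,0,0],[0,-9,0,0,0,0],[0,-13,0,0,0,0],[0,-17,0,0,0,0],[0,-19,0,0,0,0],[0,-20,0,0,0,0],[0,-20,0,0,0,0],[0,-20,0,0,0,0]]

```text
clock: 4.53
position: [0.5284, -0.353, 0.2045]
orientation: [0.54, -0.539, 0.458, -0.456]
ft_force: [-0.2, 0.5, -0.3]
width: 0.0003
```

```bash
python3 -c "
from h import *
to([.475,.05,.23],np.radians(14.5)); print(st()['position'],st()['q'])
p,d,c=load('top');"
```

```text
clock 4.53 shift cm [-40.63, -2.44, 1.38] turn [-0.001, -1.658, -0.003] F [-0.2, 0.5, -0.3] w 0.0003
[ 0.52838031 -0.3529874   0.20454553] [-6.73847265e-01  8.75942918e-02  1.67050135e+00  8.88745927e-04
  1.38638573e+00  7.30995471e-01]
```

The fingers shut on nothing, so I'll look.

Run:
```python
from h import *
p,d,c=snap("wrist","w2.png"); P=cloud(d,c)
s=st(); print(s['position'], c[2].round(3).tolist())
S=(P[...,2]>.02)&(P[...,2]<.06)&(d>0)&(np.linalg.norm(P[...,:2]-[.531,-.352],axis=-1)<.13)
q=P[S]; m=cv2.minAreaRect((q[:,:2]*1000).astype(np.float32)); print(S.sum(),m,np.median(q[:,2]))
```

```text
[ 0.52835658 -0.35298831  0.20452325] [[0.165, -0.948, -0.272, 0.598], [-0.986, -0.159, -0.043, -0.342], [-0.002, 0.275, -0.961, 0.385], [0.0, 0.0, 0.0, 1.0]]
5128 ((558.0814819335938, -349.3230895996094), (204.92306518554688, 28.489229202270508), 8.31285285949707) 0.04773280607321856
```

View pics/w2.png

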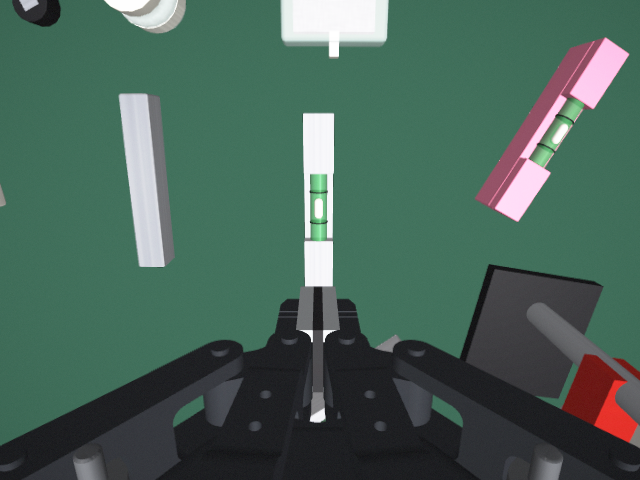

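Run:
```python
from h import *
p,d,c=load("wrist"); P=cloud(d,c)
print('far end',onz(c,318,114,.048), 'near-hidden',onz(c,318,286,.048),'mid',onz(c,319,207,.05))
t=np.array([.52836,-.35299,.20452])
print('TCP px',proj(c,t),'grip pt',proj(c,t+[0,0,.0187]))
for uv in [(300,300),(318,290),(318,325),(335,300),(318,400),(318,415)]:
    print(uv,P[uv[1],uv[0]].round(4))
```

```text
far end [ 0.60678546 -0.3403184   0.048     ] near-hidden [ 0.45648527 -0.36547833  0.048     ] mid [ 0.53046492 -0.35397568  0.05      ]
TCP px [316.86111349 273.66124318] grip pt [316.71486477 288.86846117]
(300, 300) [ 0.5385 -0.3455  0.2589]
(318, 290) [ 0.5398 -0.3517  0.2508]
(318, 325) [ 0.54   -0.3517  0.2777]
(335, 300) [ 0.5407 -0.3576  0.2594]
(318, 400) [ 0.3173 -0.3888  0.0289]
(318, 415) [ 0.3134 -0.3894  0.0474]
```

Run:
```python
from h import *
p,d,c=load("wrist"); P=cloud(d,c)
for v in range(278,345,4): print(v,P[v,312].round(3),P[v,324].round(3),d[v,312].round(3),p[v,312])
print(proj(c,np.array([.539,-.351,.2045])))
s=st(); print(s['q'],s['position'])
```

```text
278 [ 0.464 -0.359  0.049] [ 0.465 -0.37   0.048] 0.361 [246 246 249]
282 [ 0.46  -0.359  0.049] [ 0.462 -0.37   0.049] 0.362 [246 246 249]
286 [ 0.539 -0.349  0.246] [ 0.54  -0.354  0.247] 0.15 [175 176 181]
290 [ 0.539 -0.35   0.25 ] [ 0.54  -0.354  0.251] 0.146 [112 115 116]
294 [ 0.54  -0.35   0.255] [ 0.54  -0.354  0.253] 0.142 [113 115 117]
298 [ 0.539 -0.35   0.258] [ 0.541 -0.354  0.259] 0.139 [112 113 116]
302 [ 0.539 -0.35   0.261] [ 0.54  -0.354  0.26 ] 0.136 [112 113 115]
306 [ 0.539 -0.35   0.264] [ 0.54  -0.354  0.264] 0.133 [114 115 118]
310 [ 0.54  -0.35   0.267] [ 0.54  -0.354  0.267] 0.13 [111 113 115]
314 [ 0.539 -0.35   0.27 ] [ 0.54  -0.354  0.27 ] 0.127 [112 113 114]
318 [ 0.54  -0.35   0.274] [ 0.54  -0.354  0.272] 0.124 [110 113 113]
322 [ 0.54  -0.35   0.276] [ 0.54  -0.353  0.276] 0.121 [93 93 95]
326 [ 0.539 -0.35   0.278] [ 0.54  -0.353  0.279] 0.119 [93 94 95]
330 [ 0.54  -0.35   0.281] [ 0.54  -0.354  0.279] 0.117 [194 197 199]
334 [ 0.538 -0.35   0.28 ] [ 0.539 -0.354  0.281] 0.118 [229 231 233]
338 [ 0.537 -0.35   0.28 ] [ 0.538 -0.354  0.282] 0.118 [230 232 234]
342 [ 0.536 -0.351  0.281] [ 0.536 -0.354  0.281] 0.118 [103 105 107]
[316.41800358 252.73278345]
[-6.73867586e-01  8.76498965e-02  1.67047971e+00  8.80119000e-04
  1.38647566e+00  7.30983844e-01] [ 0.52835658 -0.35298831  0.20452325]
```

Depth shows the pads at z 0.246–0.281 while the reported TCP is z 0.2045. So the real fingertips are about 41 mm behind the reported TCP, and they closed above the level. The level hasn't moved. I'll open and descend 42 mm deeper, watching the force.

Request:
send_rows:
  motion:
    - [[0,0,0,0,0,0],[0,2,0.1,0,0,0],[0,6,0.1,0,0,0],[0,11,0.1,0,0,0],[0,15,0.1,0,0,0],[0,15,0.1,0,0,0],[0,15,0.1,0,0,0]]
  claw: 100

```text
clock: 5.45
position: [0.5296, -0.3528, 0.0554]
orientation: [0.54, -0.539, 0.458, -0.456]
ft_force: [0.0, 0.3, 1.8]
width: 0.0854
```

Run:
```python
from h import *
s=st();p,d,c=snap("wrist","w3.png"); P=cloud(d,c)
to([.5293,-.3535,-.036],np.radians(-80.5)); z0=s['position'][2]
# finger pts: close depth, within gripper
S=(d>0.05)&(d<0.19)&(np.abs(P[...,0]-.539)<.008); q=P[S]; print(z0,len(q),np.percentile(q[:,2]-z0,[0.5,2,10]),q[:,1].min(),q[:,1].max())
S=(P[...,2]>.043)&(P[...,2]<.052)&(P[...,0]>.53)&(np.linalg.norm(P[...,:2]-[.531,-.352],axis=-1)<.1)
q=P[S]; m=cv2.minAreaRect((q[:,:2]*1000).astype(np.float32)); print(m)
```

```text
clock 5.5 shift cm [-0.0, 9.26, -0.11] turn [-0.001, 0.0, -0.0] F [0.5, 0.1, 0.4] w 0.0854
0.05537907780870485 32769 [0.05537131 0.06162007 0.08396625] -0.4276705414386018 -0.2805602562124099
((568.3270263671875, -346.7288513183594), (79.57783508300781, 26.18010711669922), 9.521893501281738)
```

Request:
send_rows:
  motion:
    - [[0,3,-0.1,0,0,0],[0,6,-0.1,0,0,0],[0,8,-0.1,0,0,0],[0,9,-0.1,0,0,0],[0,9.2,-0.1,0,0,0],[0,9.2,-0.1,0,0,0]]

```text
clock: 6.25
position: [0.5301, -0.3541, -0.0343]
orientation: [0.54, -0.539, 0.456, -0.458]
ft_force: [-0.1, 0.5, 0.3]
width: 0.0857
```

Request:
send_rows:
  motion:
    - [[0,0,0,0,0,0],[0,0,0,0,0,0],[0,0,0,0,0,0],[0,0,0,0,0,0],[0,0,0,0,0,0],[0,0,0,0,0,0]]
  claw: 0
  grip_force: 30

```text
clock: 7.0
position: [0.5303, -0.3541, -0.034]
orientation: [0.54, -0.539, 0.456, -0.458]
ft_force: [-0.3, 0.7, 3.5]
width: 0.0257
```

Request:
send_rows:
  motion:
    - [[0,-0.4,0,0,0,0],[0,-1.5,0,0,0,0],[0,-4,0,0,0,0],[0,-8,0,0,0,0],[0,-12,0,0,0,0],[0,-15,0,0,0,0],[0,-16,0,0,0,0],[0,-16,0,0,0,0]]

```text
clock: 8.0
position: [0.5299, -0.354, 0.1261]
orientation: [0.54, -0.539, 0.456, -0.458]
ft_force: [0.2, -0.0, -3.0]
width: 0.0257
```

```bash
python3 -c "
from h import *
to([.515,.03,.126],np.radians(15)); print(st()['position'])"
```

```text
clock 8.0 shift cm [-38.12, -0.03, 4.87] turn [-0.001, -1.667, 0.003] F [0.2, -0.0, -3.0] w 0.0257
[ 0.52991429 -0.35404559  0.12614598]
```

Request:
send_rows:
  motion:
    - [[-2,0,0.5,0,-0.1,0],[-6,0,1,0,-0.28,0],[-11,0,1.5,0,-0.46,0],[-16,0,2,0,-0.64,0],[-21,0,3,0,-0.82,0],[-26,0,4,0,-1.0,0],[-31,0,4.5,0,-1.18,0],[-35,0,4.9,0,-1.36,0],[-37.5,0,4.9,0,-1.53,0],[-38.1,0,4.9,0,-1.64,0]]

```text
clock: 9.25
position: [0.5134, 0.0315, 0.123]
orientation: [-0.702, 0.702, 0.085, -0.086]
ft_force: [0.3, 0.0, -2.7]
width: 0.0255
```

Request:
send_rows:
  motion:
    - [[0,0,0,0,0,0],[0,0,0,0,0,0]]

```text
clock: 9.5
position: [0.5123, 0.0313, 0.1214]
orientation: [-0.702, 0.702, 0.083, -0.086]
ft_force: [0.1, -0.3, -2.4]
width: 0.0256
```

Run:
```python
from h import *
s=st(); print(s['clock'],s['position'],s['width'])
p,d,c=snap("wrist","w4.png")
```

```text
9.5 [0.51231232 0.0313062  0.12138248] 0.02563136094288434
```

View pics/w4.png

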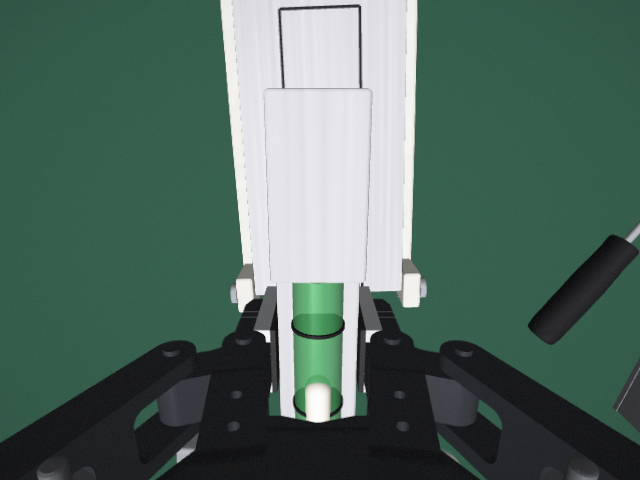

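Run:
```python
from h import *
p,d,c=load("wrist"); P=cloud(d,c)
S=np.zeros((480,640),bool); S[2:235,225:420]=1; S&=(abs(P[...,2]-.052)<.007)&(p.min(-1)>150)
q=P[S]; A=np.c_[q[:,:2],np.ones(len(q))]; 
for _ in range(5):
    k,*_r=np.linalg.lstsq(A,q[:,2],rcond=None); r=q[:,2]-A@k; m=abs(r)<2.5*r.std(); A=A[m];q=q[m]
print('plane',k,len(q),r.std())
# plate side edges by depth: rows 20..230
L=[];Rr=[]
for v in range(5,250,4):
    u=np.where((abs(P[v,:,2]-.052)<.007)&(d[v]>0))[0]
    if len(u)>5: L.append(P[v,u[0],:2]);Rr.append(P[v,u[-1],:2])
for n,e in(('L',L),('R',Rr)):
    vx,vy,x,y=cv2.fitLine((np.array(e)*1000).astype(np.float32),cv2.DIST_HUBER,0,.01,.01).ravel(); 
    if vy<0: vx,vy=-vx,-vy
    print(n,vx,vy,np.degrees(np.arctan2(vy,vx)),x,y)
# scribed line corners: refine dark minima
g=p.mean(-1)
def colmin(u,v0,v1): return v0+np.argmin(g[v0:v1,u])
top=[(u,colmin(u,2,16)) for u in range(288,354,6)]
lf=[(270+np.argmin(g[v,270:295]),v) for v in range(14,84,6)]
rt=[(350+np.argmin(g[v,350:372]),v) for v in range(14,84,6)]
def w(pts):
    pts=np.array(pts,float); X=onz(c,pts[:,0],pts[:,1],.0535); 
    z=X[:,:2]@k[:2]+k[2]; o=c[2][:3,3]; X=o+(X-o)*((z-o[2])/(X[:,2]-o[2]))[:,None]; return X
for n,e in(('top',top),('l',lf),('r',rt)):
    X=w(e); vx,vy,x,y=cv2.fitLine((X[:,:2]*1000).astype(np.float32),cv2.DIST_HUBER,0,.01,.01).ravel(); print(n,np.degrees(np.arctan2(vy,vx)),x,y,X[:,2].mean())
# held level top
S=(P[...,2]>.185)&(P[...,2]<.23); S[:85]=0;S[280:]=0;S[:,:262]=0;S[:,376:]=0
q=P[S]; print(S.sum(),cv2.minAreaRect((q[:,:2]*1000).astype(np.float32)),np.median(q[:,2]))
A=np.c_[q[:,:2],np.ones(len(q))]; kk=np.linalg.lstsq(A,q[:,2],rcond=None)[0]; print('lvl plane',kk)
E=[w for w in P[95,265:372]]; 
s=st(); M=R.from_quat(np.roll(s['orientation'],-1)).as_matrix(); print(s['position'],M.round(3).tolist())
```

```text
plane [ 0.00328749 -0.00926659  0.05350318] 21770 0.0006659871912957833
L -0.27122423 0.9625162 105.73713 450.90656 87.65958
R -0.27257884 0.96213347 105.81778 547.9302 109.0069
top 16.32821 479.58475 162.70038 0.05357260259768421
l -73.81536 464.60852 137.21338 0.05376178876404299
r -74.90125 510.179 145.29851 0.05380797625257652
19568 ((500.28271484375, 83.5804443359375), (26.3208065032959, 49.27135467529297), 13.742724418640137) 0.20359900561226407
lvl plane [-0.00493585 -0.00405109  0.20641022]
[0.51272066 0.031136   0.12186391] [[0.971, -0.004, -0.237], [0.237, -0.001, 0.971], [-0.004, -1.0, 0.0]]
```

```bash
python3 -c "
from h import *
u=np.array([-.0033,.0093,1]);u/=np.linalg.norm(u)
to([.5046,.0794,.035],np.radians(15.75),u)"
```

```text
clock 9.55 shift cm [0.39, 8.69, 4.88] turn [-0.01, -0.035, -0.004] F [-0.4, -0.3, -2.2] w 0.0258
```

Request:
send_rows:
  motion:
    - [[0.2,0,2.5,-0.005,-0.02,0],[0.4,0,4.8,-0.01,-0.035,-0.004],[0.4,3,4.9,-0.01,-0.035,-0.004],[0.4,6,4.9,-0.01,-0.035,-0.004],[0.4,8,4.9,-0.01,-0.035,-0.004],[0.4,8.7,4.9,-0.01,-0.035,-0.004],[0.4,8.7,4.9,-0.01,-0.035,-0.004],[0.4,8.7,4.9,-0.01,-0.035,-0.004]]

```text
clock: 10.55
position: [0.5058, 0.0795, 0.0361]
orientation: [-0.697, 0.704, 0.098, -0.095]
ft_force: [-0.4, 0.4, -2.4]
width: 0.0256
```

```bash
python3 -c "
from h import *
u=np.array([-.0033,.0093,1]);u/=np.linalg.norm(u)
to([.5046,.0794,.0215],np.radians(15.75),u);print(st()['position'])"
```

```text
clock 10.55 shift cm [-0.12, 1.46, 0.04] turn [0.0, -0.001, 0.002] F [-0.4, 0.4, -2.4] w 0.0256
[0.50575066 0.07950167 0.03610195]
```

Request:
send_rows:
  motion:
    - [[-0.2,0.6,0,0,0,0],[-0.2,1.2,0,0,0,0],[-0.2,1.45,0,0,0,0],[-0.2,1.5,0,0,0,0],[-0.2,1.5,0,0,0,0]]

```text
clock: 11.18
position: [0.5039, 0.0788, 0.0211]
orientation: [-0.697, 0.704, 0.098, -0.095]
ft_force: [0.0, -0.5, -3.4]
width: 0.0257
```

Request:
send_rows:
  motion:
    - [[0,0.06,0,0,0,0],[0,0.12,0,0,0,0],[0,0.12,0,0,0,0]]

```text
clock: 11.55
position: [0.5042, 0.0788, 0.0202]
orientation: [-0.697, 0.704, 0.098, -0.095]
ft_force: [0.3, -1.1, -1.3]
width: 0.0257
```

Contact is beginning; stepping down.

Request:
send_rows:
  motion:
    - [[0,0.06,0,0,0,0],[0,0.12,0,0,0,0],[0,0.12,0,0,0,0]]

```text
clock: 11.92
position: [0.5042, 0.0788, 0.0201]
orientation: [-0.697, 0.704, 0.098, -0.095]
ft_force: [-3.7, -1.4, 6.8]
width: 0.0253
```

Request:
send_rows:
  motion:
    - [[0,0.14,0,0,0,0],[0,0.16,0,0,0,0],[0,0.16,0,0,0,0],[0,0.16,0,0,0,0]]

```text
clock: 12.42
position: [0.5042, 0.0788, 0.0201]
orientation: [-0.697, 0.704, 0.098, -0.096]
ft_force: [-6.3, -1.2, 11.0]
width: 0.0256
```

Request:
send_rows:
  motion:
    - [[0,0,0,0,0,0],[0,0,0,0,0,0]]

```text
clock: 12.68
position: [0.5045, 0.0788, 0.0201]
orientation: [-0.697, 0.704, 0.098, -0.095]
ft_force: [0.1, -1.0, 1.2]
width: 0.026
```

Request:
send_rows:
  motion:
    - [[0,0,0,0,0,0],[0,0,0,0,0,0],[0,0,0,0,0,0],[0,0,0,0,0,0],[0,-2,0,0,0,0],[0,-6,0,0,0,0],[0,-10,0,0,0,0],[0,-12,0,0,0,0],[0,-12,0,0,0,0],[0,-12,0,0,0,0]]
  claw: 100

```text
clock: 13.92
position: [0.5028, 0.0799, 0.1381]
orientation: [-0.697, 0.704, 0.097, -0.097]
ft_force: [0.3, 1.0, -0.1]
width: 0.0857
```

```bash
python3 -c "
from h import *
print(st()['position'])
to([.4616,.2325,.11],np.radians(15.75)); to([.51,.05,.16],np.radians(15.75))"
```

```text
[0.50275915 0.07988287 0.13812831]
clock 13.93 shift cm [0.17, 2.66, 15.83] turn [0.01, -0.001, -0.001] F [0.3, 1.0, -0.1] w 0.0857
clock 13.93 shift cm [-0.11, -2.16, -3.09] turn [0.01, -0.001, -0.001] F [0.3, 1.0, -0.1] w 0.0857
```

Request:
send_rows:
  motion:
    - [[0,-2,3,0.01,0,0],[0,-4,6,0.01,0,0],[0,-4,7,0.01,0,0],[0,-4,7,0.01,0,0],[0,-4,7,0.01,0,0]]

```text
clock: 14.55
position: [0.4831, 0.1468, 0.1757]
orientation: [-0.7, 0.701, 0.095, -0.098]
ft_force: [0.1, -0.3, -1.1]
width: 0.0856
```

```bash
cat >> h.py <<'E'
NX=np.array([.9625,.2714]); DX=np.array([-.2714,.9625]); SEAT=np.array([.5051,.0785])
def bubble(p,c):
    # returns level centre / bubble in plate coords, from green vial + white blob inside
    hsv=cv2.cvtColor(p,cv2.COLOR_RGB2HSV); v,u=np.mgrid[:480,:640]
    X=onz(c,u,v,.097); r=X[...,:2]-SEAT; a=r@DX; b=r@NX
    box=(abs(a)<.03)&(abs(b)<.009)
    green=box&(hsv[...,1]>70)&(hsv[...,0]>40)&(hsv[...,0]<90)
    strip=box&(abs(b)<.002)
    prof=[]
    for x in np.arange(-.03,.03,.0005):
        m=strip&(abs(a-x)<.00075); prof.append(p[m].mean(0) if m.any() else [0,0,0])
    return a[green],b[green],np.arange(-.03,.03,.0005),np.array(prof)
E
python3 - <<'E'
from h import *
s=st(); print(s['clock'],s['position'],np.abs(s['qvel']).max())
p,d,c=snap("wrist","w5.png"); P=cloud(d,c)
r=P[...,:2]-SEAT; a=r@DX*1000; b=r@NX*1000
S=(abs(P[...,2]-.102)<.005)&(abs(a)<90)&(abs(b)<30)&(d>.1)
m=cv2.minAreaRect(np.c_[a[S],b[S]].astype(np.float32)); print('level in plate coords',S.sum(),m,np.median(P[S][:,2]))
S=(P[...,2]>.07)&(P[...,2]<.12)&(abs(a-160)<35)&(abs(b)<30)&(d>.1)
print('knob',S.sum(),cv2.minEnclosingCircle(np.c_[a[S],b[S]].astype(np.float32)),np.percentile(P[S][:,2],[5,50,95]))
print('bubble row rgb',)
E
```

```text
14.55 [0.48308301 0.14684915 0.17568866] 0.007524773114701857
level in plate coords 6010 ((-0.1678314208984375, -0.18825435638427734), (160.0106658935547, 26.161760330200195), 0.05073360726237297) 0.10217669266988466
knob 3112 ((159.9993896484375, 0.013372600078582764), 20.870939254760742) [0.08539209 0.08691022 0.08859793]
bubble row rgb
```

View pics/w5.png

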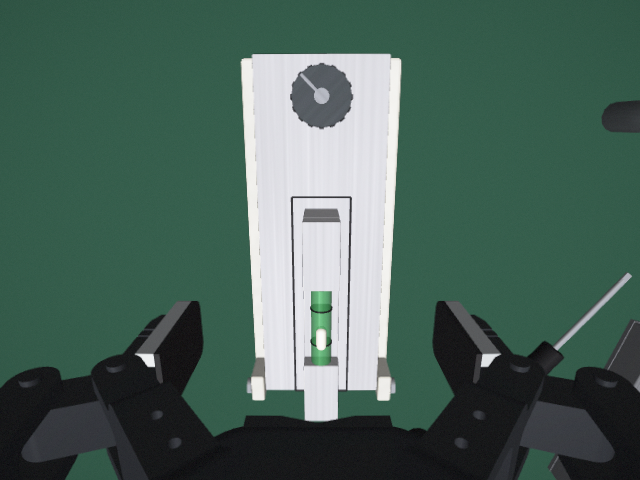

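Run:
```python
from h import *
p,d,c=load("wrist"); a,b,x,pr=bubble(p,c)
print(a.min(),a.max(),b.min(),b.max()); print([(round(t*1000,1),*q.astype(int)) for t,q in zip(x,pr)][::2])
to([.4617,.2325,.017],np.radians(15.75))
```

```text
-0.029580442240953433 0.0271848890388553 -0.0075269890642970655 0.006773617757005561
[(np.float64(-30.0), np.int64(89), np.int64(165), np.int64(108)), (np.float64(-29.0), np.int64(89), np.int64(165), np.int64(108)), (np.float64(-28.0), np.int64(89), np.int64(165), np.int64(107)), (np.float64(-27.0), np.int64(89), np.int64(165), np.int64(109)), (np.float64(-26.0), np.int64(100), np.int64(176), np.int64(119)), (np.float64(-25.0), np.int64(108), np.int64(184), np.int64(128)), (np.float64(-24.0), np.int64(108), np.int64(184), np.int64(128)), (np.float64(-23.0), np.int64(108), np.int64(185), np.int64(128)), (np.float64(-22.0), np.int64(108), np.int64(185), np.int64(128)), (np.float64(-21.0), np.int64(145), np.int64(197), np.int64(154)), (np.float64(-20.0), np.int64(242), np.int64(243), np.int64(235)), (np.float64(-19.0), np.int64(250), np.int64(249), np.int64(246)), (np.float64(-18.0), np.int64(251), np.int64(250), np.int64(247)), (np.float64(-17.0), np.int64(251), np.int64(250), np.int64(247)), (np.float64(-16.0), np.int64(251), np.int64(250), np.int64(247)), (np.float64(-15.0), np.int64
[... 2273 characters left out ...]
91), np.int64(133)), (np.float64(21.0), np.int64(114), np.int64(191), np.int64(134)), (np.float64(22.0), np.int64(114), np.int64(191), np.int64(134)), (np.float64(23.0), np.int64(114), np.int64(192), np.int64(134)), (np.float64(24.0), np.int64(115), np.int64(192), np.int64(134)), (np.float64(25.0), np.int64(115), np.int64(192), np.int64(134)), (np.float64(26.0), np.int64(114), np.int64(190), np.int64(134)), (np.float64(27.0), np.int64(123), np.int64(184), np.int64(140)), (np.float64(28.0), np.int64(225), np.int64(225), np.int64(231)), (np.float64(29.0), np.int64(226), np.int64(226), np.int64(231))]
clock 14.6 shift cm [0.29, 15.9, 8.83] turn [-0.0, -0.002, -0.003] F [-0.0, 0.7, 1.2] w 0.0854
```

Request:
send_rows:
  motion:
    - [[0.2,2,4,0,0,0],[0.3,5,8,0,0,0],[0.3,10,8.8,0,0,0],[0.3,14,8.8,0,0,0],[0.3,15.5,8.8,0,0,0],[0.3,15.9,8.8,0,0,0],[0.3,15.9,8.8,0,0,0]]

```text
clock: 15.48
position: [0.4632, 0.2324, 0.0184]
orientation: [0.701, -0.7, -0.096, 0.097]
ft_force: [-0.4, -0.0, 0.2]
width: 0.0852
```

```bash
python3 -c "
from h import *
print(st()['position'])
to([.4617,.2325,.017],np.radians(15.75))"
```

```text
[0.4632088  0.23236305 0.0184185 ]
clock 15.47 shift cm [-0.14, 0.14, 0.05] turn [-0.0, -0.002, -0.001] F [-0.4, -0.0, 0.2] w 0.0852
```

Request:
send_rows:
  motion:
    - [[-0.2,0.1,0.1,0,0,0],[-0.2,0.1,0.1,0,0,0],[-0.2,0.1,0.1,0,0,0],[-0.2,0.1,0.1,0,0,0],[-0.2,0.1,0.1,0,0,0]]
  claw: 0
  grip_force: 40

```text
clock: 16.1
position: [0.461, 0.2329, 0.0186]
orientation: [0.701, -0.7, -0.096, 0.097]
ft_force: [-3.2, -2.4, 5.3]
width: 0.0389
```

Request:
send_rows:
  motion:
    - [[0,-0.03,0,0,0.1,0],[0,-0.06,0,0,0.2,0],[0,-0.09,0,0,0.3,0],[0,-0.12,0,0,0.4,0],[0,-0.15,0,0,0.5,0],[0,-0.18,0,0,0.6,0],[0,-0.21,0,0,0.7,0],[0,-0.24,0,0,0.8,0],[0,-0.25,0,0,0.85,0],[0,-0.25,0,0,0.85,0]]

```text
clock: 17.35
position: [0.4611, 0.2326, 0.0212]
orientation: [-0.678, 0.678, -0.201, 0.201]
ft_force: [0.1, -1.7, -0.2]
width: 0.0389
```

```bash
cat >> h.py <<'E'
def bub2(c,p):
    a,b,x,pr=bubble(p,c); w=x[pr.min(1)>190]; dk=x[pr.max(1)<125]*1e3
    w=w[abs(w)<.027]*1e3
    print('bubble raw',w.min().round(1) if len(w) else None,w.max().round(1) if len(w) else None,'dark',dk.round(1).tolist())
E
python3 - <<'E'
from h import *
s=st(); print(s['clock'],s['position'],s['torque'],s['width'])
to(s['position'],np.radians(15.75))
p,d,c=snap("scene")
p,d,c=snap("wrist"); bub2(c,p)
E
```

```text
17.35 [0.46114091 0.23259056 0.02120621] [-0.2354887  -0.11429429 -0.09367319] 0.038884448511774784
clock 17.35 shift cm [0.0, 0.0, 0.0] turn [0.001, -0.852, -0.001] F [0.1, -1.7, -0.2] w 0.0389
bubble raw None None dark [-30.0, -29.5, -29.0, -28.5, -28.0, -27.5, -27.0, -26.5, -26.0, -25.5, -25.0, -24.5, -24.0, -23.5, -23.0, -22.5, -22.0, -21.5, -21.0, -20.5, -20.0, -19.5, -19.0, -18.5, -18.0, -17.5, -17.0, -16.5, -16.0, -15.5, -15.0, -14.5, -14.0, -13.5, -13.0, -12.5, -12.0, -11.5, -11.0, -10.5, -10.0, -9.5, -9.0, -8.5, -8.0, -7.5, -7.0, -6.5, -6.0, -5.5, -5.0, -4.5, -4.0, -3.5, -3.0, -2.5, -2.0, -1.5, -1.0, -0.5, 0.0, 0.5, 1.0, 1.5, 2.0, 2.5, 3.0, 3.5, 4.0, 4.5, 5.0, 5.5, 6.0, 6.5, 7.0, 7.5, 8.0, 8.5, 9.0, 9.5, 10.0, 10.5, 11.0, 11.5, 12.0, 12.5, 13.0, 13.5, 14.0, 14.5, 15.0, 15.5, 16.0, 16.5, 17.0, 17.5, 18.0, 18.5, 19.0, 19.5, 20.0, 20.5, 21.0, 21.5, 22.0, 22.5, 23.0, 23.5, 24.0, 24.5, 25.0, 25.5, 26.0, 26.5, 27.0, 27.5, 28.0, 28.5, 29.0, 29.5]
```

Request:
send_rows:
  motion:
    - [[0,0,0,0,0,0],[0,0,0,0,0,0],[0,0,0,0,0,0],[0,0,0,0,0,0],[0,-2,0,0,0,0],[0,-6,0,0,0,0],[0,-10,0,0,0,0],[0,-12,0,0,0,0],[0,-12,0,0,0,0]]
  claw: 100

```text
clock: 18.58
position: [0.4622, 0.233, 0.1426]
orientation: [0.678, -0.677, 0.201, -0.202]
ft_force: [0.5, -0.5, -0.2]
width: 0.0851
```

```bash
python3 -c "
from h import *
print(st()['position'])
to([.5053,.0785,.14],np.radians(-74.25))"
```

```text
[0.46224587 0.23302896 0.14261113]
clock 18.57 shift cm [12.03, 0.26, -10.61] turn [-0.002, 0.719, 0.0] F [0.5, -0.5, -0.2] w 0.0851
```

Request:
send_rows:
  motion:
    - [[3,0,-2.5,0,0.15,0],[6,0,-5.3,0,0.33,0],[9,0,-8,0,0.5,0],[12,0,-10.6,0,0.66,0],[12,0,-10.6,0,0.72,0],[12,0,-10.6,0,0.72,0],[12,0,-10.6,0,0.72,0],[12,0,-10.6,0,0.72,0]]

```text
clock: 19.58
position: [0.5047, 0.0792, 0.142]
orientation: [0.564, -0.564, 0.427, -0.427]
ft_force: [-0.2, 0.2, 0.6]
width: 0.0852
```

Run:
```python
from h import *
s=st(); print(s['clock'],s['position'])
p,d,c=snap("wrist","w6.png"); P=cloud(d,c); 
S=(abs(P[...,2]-.052)<.012)&(d>.1); r=P[...,:2]-SEAT; a=r@DX*1000; b=r@NX*1000
S&=(abs(a-20)<100)&(abs(b)<46)&(abs(b)>16); q=P[S]
A=np.c_[a[S],b[S],np.ones(S.sum())]
z=q[:,2]*1000
for _ in range(5):
    k=np.linalg.lstsq(A,z,rcond=None)[0]; e=z-A@k; m=abs(e)<2*e.std(); A=A[m];z=z[m]
print('plate slope along,across,z0',k,len(z))
bub2(c,p)
S=(abs(P[...,2]-.102)<.005)&(abs(a)<90)&(abs(b)<30)&(d>.1)
print('level',cv2.minAreaRect(np.c_[a[S],b[S]].astype(np.float32)),np.median(P[S][:,2]))
to([.5053,.0785,.055],np.radians(-74.25))
```

```text
19.575 [0.50466702 0.07920008 0.14198736]
plate slope along,across,z0 [1.07055060e-04 6.16389637e-04 5.53033570e+01] 16925
bubble raw -8.0 6.5 dark [-15.5, -15.0, -14.5, 12.5, 13.0, 13.5]
level ((-1.2230453491210938, 0.22501373291015625), (159.7747039794922, 26.531036376953125), 0.1349000781774521) 0.10304652860851048
clock 19.62 shift cm [0.09, 8.72, 0.02] turn [-0.001, 0.001, -0.0] F [0.1, -1.0, 0.0] w 0.0858
```

View pics/w6.png

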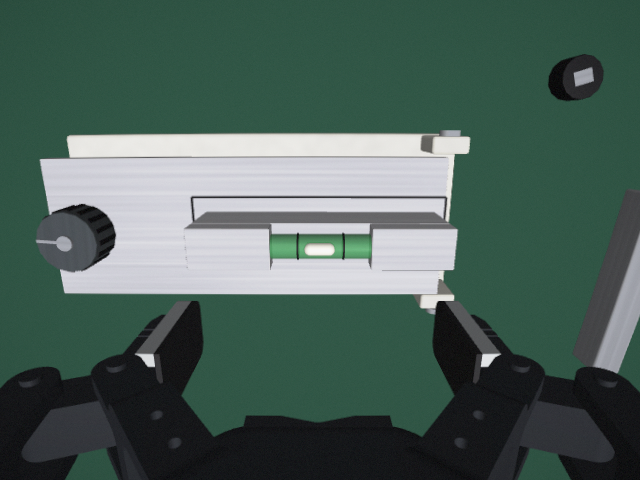

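The bubble at (320,249) sits centred between the lines at (298,246) and (343,246). The plate slope is about 0.1 mrad, and the level is inside its rectangle. Now I'll press with the open fingers on the two end blocks.

Request:
send_rows:
  motion:
    - [[0.05,3,0,0,0,0],[0.05,6,0,0,0,0],[0.05,7.8,0,0,0,0],[0.05,8.5,0,0,0,0],[0.05,8.6,0,0,0,0],[0.05,8.6,0,0,0,0]]

```text
clock: 20.38
position: [0.506, 0.0788, 0.0574]
orientation: [0.565, -0.563, 0.426, -0.427]
ft_force: [0.3, 0.1, -0.2]
width: 0.0853
```

```bash
python3 -c "
from h import *
print(st()['position'])
to([.5053,.0785,.0488],np.radians(-74.25))"
```

```text
[0.50596298 0.0788261  0.05736181]
clock 20.38 shift cm [0.01, 0.86, -0.08] turn [-0.003, 0.001, 0.0] F [0.3, 0.1, -0.2] w 0.0853
```

Request:
send_rows:
  motion:
    - [[0,0.2,-0.07,-0.003,0,0],[0,0.4,-0.07,-0.003,0,0],[0,0.6,-0.07,-0.003,0,0],[0,0.6,-0.07,-0.003,0,0]]

```text
clock: 20.88
position: [0.5057, 0.0787, 0.0519]
orientation: [0.564, -0.564, 0.426, -0.427]
ft_force: [0.0, 0.0, 3.4]
width: 0.0853
```

Request:
send_rows:
  motion:
    - [[0,0.1,0,0,0,0],[0,0.2,0,0,0,0],[0,0.2,0,0,0,0]]

```text
clock: 21.25
position: [0.5065, 0.0789, 0.052]
orientation: [0.565, -0.563, 0.426, -0.427]
ft_force: [-4.1, -0.7, 12.2]
width: 0.0853
```

Request:
send_rows:
  motion:
    - [[0,0.13,-0.05,0,0,0],[0,0.14,-0.06,0,0,0],[0,0.14,-0.06,0,0,0],[0,0.14,-0.06,0,0,0]]

```text
clock: 21.75
position: [0.5063, 0.0789, 0.052]
orientation: [0.565, -0.563, 0.426, -0.427]
ft_force: [-3.5, 0.5, 9.0]
width: 0.0851
```

Run:
```python
from h import *
s=st(); print(s['clock'],s['position'],s['ft_force'],s['torque'])
p,d,c=snap("wrist","w7.png"); bub2(c,p); print(st()['ft_force'])
```

```text
21.75 [0.50633654 0.07887405 0.0519777 ] [-3.53230915  0.48456783  9.03838276] [0.12481966 0.61559989 0.04928869]
bubble raw None None dark [-16.0, -15.5, -15.0, -14.5, -14.0, 12.0, 12.5, 13.0, 13.5, 14.0]
[-3.38372708 -0.54274052  8.98056155]
```

View pics/w7.png

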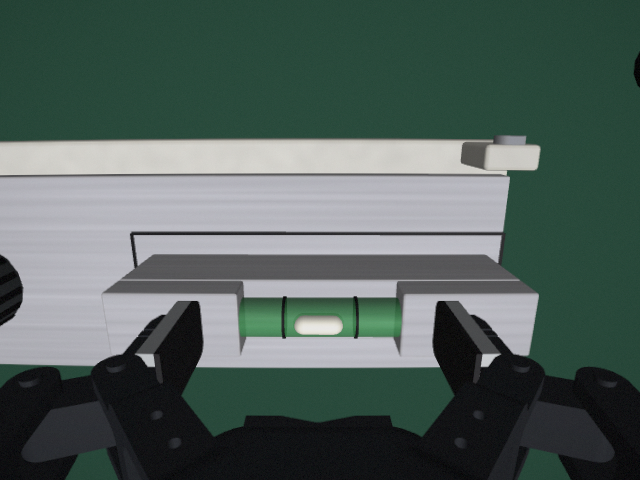

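Request:
send_rows:
  motion:
    - [[0,0.15,-0.06,0,0,0],[0,0.15,-0.06,0,0,0],[0,0.15,-0.06,0,0,0],[0,0.15,-0.06,0,0,0],[0,0.15,-0.06,0,0,0],[0,0.15,-0.06,0,0,0],[0,0.15,-0.06,0,0,0],[0,0.15,-0.06,0,0,0]]

```text
clock: 22.8
position: [0.5062, 0.0789, 0.0519]
orientation: [0.565, -0.563, 0.426, -0.427]
ft_force: [-3.9, -0.1, 8.6]
width: 0.0857
```

Run:
```python
from h import *
s=st(); print(s['clock'],s['position'],s['ft_force'])
p,d,c=snap("wrist","w8.png"); P=cloud(d,c); r=P[...,:2]-SEAT; a=r@DX*1000; b=r@NX*1000
S=(abs(P[...,2]-.103)<.003)&(abs(a)<90)&(abs(b)<20)&(d>.1)
q=np.c_[a[S],b[S]]; print('level ext a',q[:,0].min(),q[:,0].max(),'b far',np.percentile(q[:,1],99.5),'n',len(q))
far=[(t,np.percentile(q[abs(q[:,0]-t)<4,1],98).round(2)) for t in(-70,-40,40,70)]; print(far)
x=p[325].astype(int).min(-1); w=np.where(x[285:356]>190)[0]+285; print('bubble px',w.min(),w.max(),'dark',np.where(p[312].max(-1)[250:395]<60)[0]+250)
pt,dt,ct=snap("top"); cv2.imwrite('pics/t2.png',cv2.resize(pt[140:300,140:440],None,fx=2.6,fy=2.6,interpolation=cv2.INTER_CUBIC)[:,:,::-1])
```

```text
22.8 [0.50621854 0.07885502 0.05193754] [-3.8643898  -0.1219892   8.59898119]
level ext a -81.45904629343046 79.1697226989482 b far 13.415562440477652 n 16166
[(-70, np.float64(13.06)), (-40, np.float64(13.11)), (40, np.float64(13.2)), (70, np.float64(13.22))]
bubble px 298 340 dark [282 283 284 356 357 358]
```

View pics/t2.png

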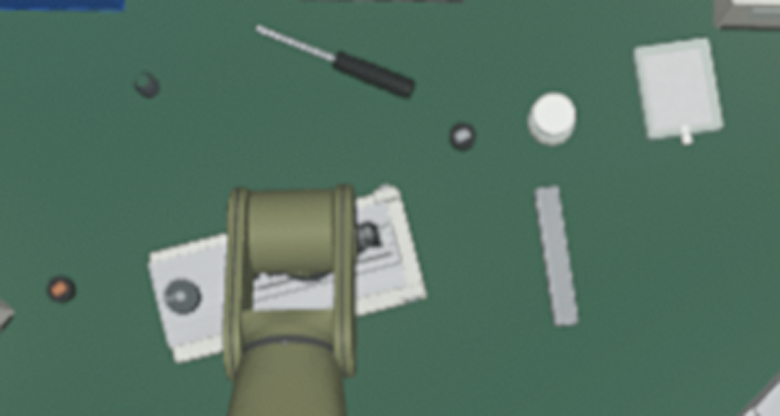

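Request:
send_rows:
  motion:
    - [[0,0.17,-0.06,0,0,0],[0,0.18,-0.06,0,0,0],[0,0.18,-0.06,0,0,0],[0,0.18,-0.06,0,0,0],[0,0.18,-0.06,0,0,0],[0,0.18,-0.06,0,0,0]]

```text
clock: 23.65
position: [0.5063, 0.0789, 0.052]
orientation: [0.565, -0.563, 0.426, -0.427]
ft_force: [-3.9, 0.2, 9.9]
width: 0.0856
```

Run:
```python
from h import *
snap("wrist")
p,d,c=load("wrist"); print([np.round(ctrl.read_state()['ft_force'],1).tolist()]); 
for r in (320,325,330):
    x=p[r].astype(int).min(-1); w=np.where(x[287:354]>190)[0]+287; print('bubble px',w.min(),w.max())
print('dark',np.where(p[312].max(-1)[250:395]<60)[0]+250, st()['clock'])
```

```text
[[-3.6, -0.2, 10.4]]Traceback (most recent call last):
  File "<stdin>", line 5, in <module>
    return umr_minimum(a, axis, None, out, keepdims, initial, where)
ValueError: zero-size array to reduction operation minimum which has no identity
```

The press now reads about 10 N and is steady. I'll check the bubble once more and hand in.

Run:
```python
from h import *
p,d,c=load("wrist"); x=p[325].astype(int).min(-1); w=np.where(x[287:354]>190)[0]+287
D=np.where(p[312].max(-1)[250:395]<60)[0]+250; ok=len(w)>30 and abs((w.min()+w.max())/2-(D.min()+D.max())/2)<6
print(w.min(),w.max(),D,st()['ft_force'],ok)
if ok: print(ctrl.hand_in())
```

```text
298 340 [282 283 284 356 357 358] [-3.6130501  -0.20509407 10.4103633 ] True
the job is handed in; nothing more can be done
None
```

The level is in its marked place, the bubble is centred, and I handed the job in at about 23.7 s with the open fingers still pressing on the two end blocks.

- **Placing:** I picked the smaller grey level and laid it in the rectangle. The camera put it within about 0.2 mm and 0.1° of the middle. I pressed it down at about 11 N while still gripping, then let go.
- **Levelling:** I turned the knob 0.85 rad clockwise. The plate slope then measured about 0.1 mrad.
- **Final press:** The last reading was 10.4 N downward. The bubble was about 0.5 mm off centre, with 4 mm allowed. The level had not shifted by more than about 1 mm, which is within what the camera can resolve. In the last top view, the bystanders visible there looked to be where they started.

Some readings did not go cleanly:
- **Missed first grasp:** The reported TCP lies about 41 mm beyond the real closed fingertips (about 55 mm when open). My first grasp therefore closed just above the level without moving it, and I corrected for this afterwards.
- **Sideways force:** About 4 N of sideways force remained during the final press, with no visible slip.
- **Level position check:** Two wrist views of the level's position along the plate disagreed by about 1 mm, which is within the calibration tolerance.

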